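# Slide the loaded slide tray into the slide scanner until it latches

### The arm

A 6-joint arm with a two-finger parallel gripper is mounted at the origin on the work surface; the furniture and walls round the work are solid. World frame = base frame: x ahead of the robot, y to its left, z up, the work surface at z = 0. Lengths are in mm, angles in rad, forces in N, time in s.
With the tool pointing down it reaches from about 275 to 1000 mm from the base axis. Payload 8.4 kg.
Tool frame: the origin (TCP) lies between the finger pads; the fingertips stand 25 mm ahead of it and the grasp point (between the pads) lies 6 mm ahead of it; z points along the fingers, y is the line along which they close (so a half turn about z gives the same grasp; the last joint's range is limited). The gripper opens to 85 mm and grips with 20 to 120 N. Pads are 22 mm wide; open, the fingers measure 114 mm over their backs; the gripper's body (76 mm by 85 mm) begins 54 mm behind the grasp point. The pads swing forward as they close: fully open they stand 13 mm farther back than shut.
Start: joints at [1.187, 0.353, 1.633, -0, 1.155, -0.002], TCP at [232.868, 580, 256.281] pointing down, gripper open.
Joint ranges: [-2.63, 2.63], [-0.92, 2.1], [0.06, 2.66], [-1.3, 4.44], [0, 2.69], [-3.02, 3.02]. Speed limits (rad/s): [2.22, 2.22, 2.79, 3.14, 3.14, 3.14].

### API

Orientations are given as [roll, pitch, yaw] about the fixed x, y, z axes, in that order (R = Rz(yaw) Ry(pitch) Rx(roll)).
In Python, from rig import r, eyes, workorder gives the robot as it stands. The module is installed in compiled form; this text tells all that it offers.
- The arm moves only by the tool step_arm, never from a script. Its argument "moves" is a list of rows, each an object of numbers: "tx", "ty", "tz": the shift along the tool's x, y, z scaled (see below); "ax", "ay", "az": the turn, a rotation vector about the tool's x, y, z scaled (see below). In form: [{"tx": .., "ty": .., "tz": .., "ax": .., "ay": .., "az": ..}, ...]. A call has 1 to 5 rows; each row shifts and turns the commanded pose from where the row before left it, along the tool's axes as they then stand; what a row does not reach is not made up. The controller multiplies each number of a shift by 25 mm and each number of a turn by 90 degrees. A row lasts 1/8 s, in which the tool goes at most 62.5 mm and 10.7 degrees, less where a joint would pass 70% of its speed; a pose out of reach is approached as far as the arm can. A call with a number of a shift or a turn outside -1 to 1 is refused whole. A call with a gripper value outside its range is refused whole. "gripper" is the opening, from 0 (shut) to 1 (fully open), set as the call begins (left out, the last holds). The fingers move at their own pace and stop on an object; "newtons" is the grip in N (left out, the last holds). Time passes only in rows, so rows that do not move let the fingers close. It gives the time, the measured TCP pose, the force, the opening and the grip force at its end, in the units of the state.
- r.sense(): the state, without advancing time (a new reading comes with each control period).
- eyes.grab_frame(name): name is "scene" or "top" or "wrist"; returns (picture, depth): 420x560x3 uint8, red, green, blue; 420x560 float32, mm along the optical axis (not along the pixel's ray), 0 where there is no reading.
- eyes.camera_info(name): a dict with "intrinsics" (3x3 intrinsics, pixels), "cam_to_world" (4x4, takes a point from camera to world coordinates). Camera axes: x right, y up, looking along -z (the intrinsics and any distortion apply to the point x, -y, -z); pixel columns grow to the right and rows downward; lengths in mm; the calibration is good to about 2 mm. A picture is of the moment at which its call begins: read the wrist's pose just before it. camera_info takes no time and is no camera call; for the wrist camera it gives the pose at the moment of the call.
- workorder.sign_off(): hands the job in; it is judged then, once.
The state is a dict: "clock": time; "qpos": joint angles; "qvel": joint speeds; "joint_efforts": joint torques, N m; "eef_pos": TCP position; "tcp_rot": TCP orientation; "contact_force": force on the tool from outside, world axes, zero at the start; "wrist_torque": the same for the moment, N m; "opening": opening from 0.0 (shut) to 1.0 (fully open); "grasp_force": force on a finger pad.
Only numpy, scipy, OpenCV 4.12 (cv2) and the standard library are available. Lean on these libraries where they do the work, as an engineer would, in place of code of your own. Each camera call takes 0.05 s, during which the arm holds its last target. There are 200 camera calls.

### The job

Load the tray of three freshly mounted slides into the slide scanner: slide it along the bench by its upright tab, or by pushing, nose first, between the rails of the scanner's loading stage and on into the slot until the spring catch at the rail snaps into the notch in the tray's side and holds it. The coverslips have not set yet, so keep the tray flat on the surface and do not lift it, feel for the end stop and do not ram it, and leave the things standing about where they are.

Things in the scene. Friction and masses are not known exactly. Their poses are not given: they have to be found in the camera images.
- tray: dark blue slide tray, 130 (its x) x 88 (y) x 12 mm, 0.2 to 0.5 kg, three glass slides lying across it. Origin: centre of its underside. +x points to its nose, which goes in first and whose lower edge is cut back 4 mm to ride up the ramp. In its left side (+y) a notch 7 mm deep, x = -24 to -6 mm, takes the catch.
- tray_tab (a point): middle of the upright tab on the tray's rear edge, 32 mm above the underside, 60 mm behind the tray's origin; axes as the tray's. The tab is 10 mm thick (x), 60 mm wide (y), its top 45 mm above the underside; the tray's top (12 mm) is bare for 25 mm in front of it. Its rear face is flush with the tray's rear edge and can be pushed.
- scanner: slide scanner, fixed: white and grey housing, black loading stage. Origin: on the bench, middle of the mouth where the straight rails begin; +x = loading direction. A ramp, x = -25 to 0 mm, rises to the stage plate, 3 mm above the bench. Aluminium rails 18 mm high, 91 mm apart inside, run to the housing; in front of x = 0 they flare to 122 mm apart at x = -35 mm.
- scanner_slot (a point): middle of the slot in the housing's front, 70 mm past the scanner's origin, 14 mm above the bench. Slot 91 mm wide, 22 mm high; housing 148 mm wide, 88 mm deep, 87 mm high; the tab stays outside. Out of sight inside are a sprung buffer and a hard end stop on a carriage whose depth differs each time: feel for it by pushing.
- catch (a joint): sprung steel catch with a red knob in the +y rail, fixed to that carriage; m. 0 = fully out: before the tray comes, and again once it is in the tray's notch; about 0.004 while riding on the tray's side. It snaps in when the tray's origin is 28 to 60 mm past the scanner's; the end stop comes 3.5 mm later. Pushing to it takes 3 to 12 N, then the force rises steeply.
- oil_bottle: small brown dropper bottle, 29 mm across, 62 mm high, bystander. Origin: centre of its underside.
- lab_timer: white lab timer, 66 x 70 x 30 mm, bystander. Origin: centre of its underside.
- wash_bottle: white wash bottle with red cap and spout, 63 x 88 x 183 mm, bystander. Origin: centre of its underside.
Mind the look-alikes: they are no part of the job. Of the things that look like the part that bears catch, the larger one is meant.

How it is judged:
By the outcome, as a careful person would: the job done as asked, in the order asked, and still so for the second after the job is handed in, with the robot touching nothing.
It also fails if it takes over 48 s, if anything falls off the work surface, if the arm or the gripper's body presses on something with over 40 N, if the wrist force passes 120 N, or if a joint passes its speed limit or range.

## Working session

There is one attempt and no reset: what is moved stays moved. The work goes in short steps, Python scripts to look and compute and a tool call to move; the robot and the scene stay as the last step left them, time stands still between calls to the robot, and variables do not carry over. Pictures are saved under pics/ and viewed, at most 10 in all, crops included, and the job is handed in when it is done.

Besides the shell and the picture viewer there is one more tool, called as name(argument=value, ...) on one line, values as JSON. step_arm: Moves the arm, as the interface text tells. Its arguments: {"type":"object","properties":{"moves":{"type":"array","items":{"type":"object","properties":{"tx":{"type":"number"},"ty":{"type":"number"},"tz":{"type":"number"},"ax":{"type":"number"},"ay":{"type":"number"},"az":{"type":"number"}}}},"gripper":{"type":"number"},"newtons":{"type":"number"}},"required":["moves"]}

```bash
mkdir -p pics
python3 - <<'E'
from rig import r, eyes, workorder
import cv2,numpy as np
s=r.sense(); print(s['clock'],s['eef_pos'],s['tcp_rot'],s['opening'],s['contact_force'])
for n in ("scene","top"):
    p,d=eyes.grab_frame(n); c=eyes.camera_info(n)
    np.savez(f'pics/{n}0.npz',p=p,d=d,K=c['intrinsics'],T=c['cam_to_world'])
    print(n,c['intrinsics'],c['cam_to_world'],c.keys())
    cv2.imwrite(f'pics/{n}0.png',p[:,:,::-1])
E
```

```text
0.0 [232.71300221 579.59424313 255.57329816] [-3.14025589e+00  9.60089349e-06  2.75977375e+00] 1.0022849749765101 [0.12534665 0.20767724 0.32854959]
scene [[413.83493628   0.         275.07580768]
 [  0.         413.83493628 211.10881298]
 [  0.           0.           1.        ]] [[ 8.09925094e-01  2.52819052e-01 -5.29248400e-01 -8.16735170e+01]
 [-5.86520930e-01  3.43236066e-01 -7.33609025e-01 -8.95800486e+02]
 [-3.81319984e-03  9.04583622e-01  4.26279169e-01  4.84048867e+02]
 [ 0.00000000e+00  0.00000000e+00  0.00000000e+00  1.00000000e+00]] dict_keys(['intrinsics', 'cam_to_world'])
top [[440.34493122   0.         276.45740399]
 [  0.         440.34493122 215.92777528]
 [  0.           0.           1.        ]] [[-2.94642204e-02  9.92453406e-01 -1.19029818e-01  3.54584417e+02]
 [-9.99550983e-01 -2.86049643e-02  8.92126259e-03 -1.30614104e+02]
 [ 5.44909375e-03  1.19239229e-01  9.92850600e-01  1.26227718e+03]
 [ 0.00000000e+00  0.00000000e+00  0.00000000e+00  1.00000000e+00]] dict_keys(['intrinsics', 'cam_to_world'])
```

View pics/scene0.png

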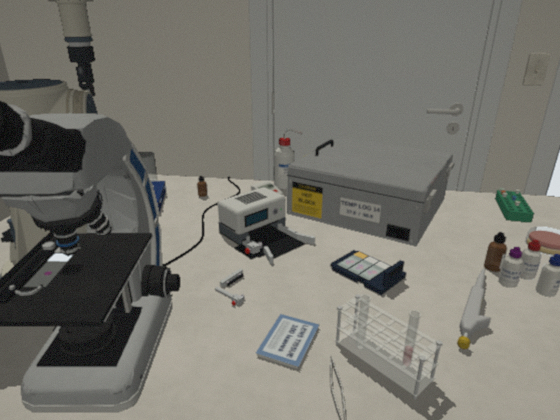

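View pics/top0.png

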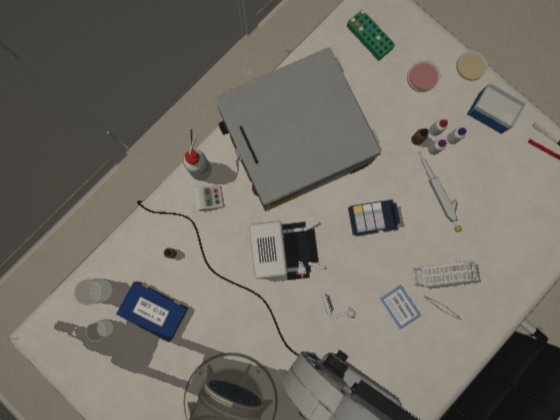

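The scene view shows the scanner at (255,215) and the tray at (368,268). In the top view the scanner housing is at (268,249), with its rails opening right towards x≈318. The tray is at (374,217), with its tab at (399,214). The catch with the red knob is on the lower rail at about (302,268), and loose look-alikes lie at (327,303) and (350,313). The one on the scanner's rail fits the description, so I'll confirm it in an enlarged crop.

```bash
cat > h.py <<'E'
import numpy as np,cv2
def load(n):
    z=np.load(f'pics/{n}.npz'); return z['p'],z['d'],z['K'],z['T']
def ray(uv,K,T,z):
    uv=np.atleast_2d(uv).astype(float)
    c=np.c_[(uv[:,0]-K[0,2])/K[0,0],-(uv[:,1]-K[1,2])/K[1,1],-np.ones(len(uv))]@T[:3,:3].T
    o=T[:3,3]; return o+c*((z-o[2])/c[:,2])[:,None]
def cloud(d,K,T):
    v,u=np.mgrid[:d.shape[0],:d.shape[1]]
    c=np.stack([(u-K[0,2])/K[0,0]*d,-(v-K[1,2])/K[1,1]*d,-d],-1)
    return c@T[:3,:3].T+T[:3,3]
E
python3 - <<'E'
from h import *
p,d,K,T=load('top0')
cv2.imwrite('pics/crop1.png',cv2.resize(p[195:325,235:415,::-1],(720,520),interpolation=cv2.INTER_CUBIC))
P=cloud(d,K,T); sub=P[185:330,235:420]; pp=p[185:330,235:420].astype(int)
z=sub[...,2]
print('bench z',np.median(z))
def rect(m,h,name):
    m=cv2.morphologyEx(m.astype('uint8'),cv2.MORPH_OPEN,np.ones((2,2)))
    cs,_=cv2.findContours(m,cv2.RETR_EXTERNAL,cv2.CHAIN_APPROX_NONE)
    c=max(cs,key=cv2.contourArea)[:,0]+[235,185]
    w=ray(c,K,T,h)[:,:2].astype('float32'); q=cv2.minAreaRect(w); print(name,q,cv2.boxPoints(q).round(1).tolist(), len(c))
xx=np.arange(235,420)[None,:]
rect((z>75)&(z<100)&(xx<300)&(np.arange(185,330)[:,None]>215),87,'housing')
hsv=cv2.cvtColor(p[185:330,235:420],cv2.COLOR_RGB2HSV)
blue=(hsv[...,0]>95)&(hsv[...,0]<130)&(hsv[...,1]>90)&(xx>340)&(np.arange(185,330)[:,None]<245)
rect(blue,12,'trayblue')
rect((z>7)&(z<20)&(xx>340)&(np.arange(185,330)[:,None]<245),12,'traydepth')
rect((z>35)&(z<55)&(xx>380)&(np.arange(185,330)[:,None]<245),45,'tab')
rect((pp.sum(2)<130)&(xx>280)&(xx<325)&(z<15)&(np.arange(185,330)[:,None]>215),3,'plate')
E
```

```text
bench z 0.8192011069027103
housing ((405.1656494140625, -117.80970764160156), (146.82945251464844, 87.26764678955078), 4.774327278137207) [[328.3999938964844, -80.4000015258789], [335.6000061035156, -167.39999389648438], [482.0, -155.1999969482422], [474.70001220703125, -68.19999694824219]] 166Traceback (most recent call last):
  File "<stdin>", line 16, in <module>
  File "<stdin>", line 10, in rect
ValueError: max() iterable argument is empty
```

View pics/crop1.png

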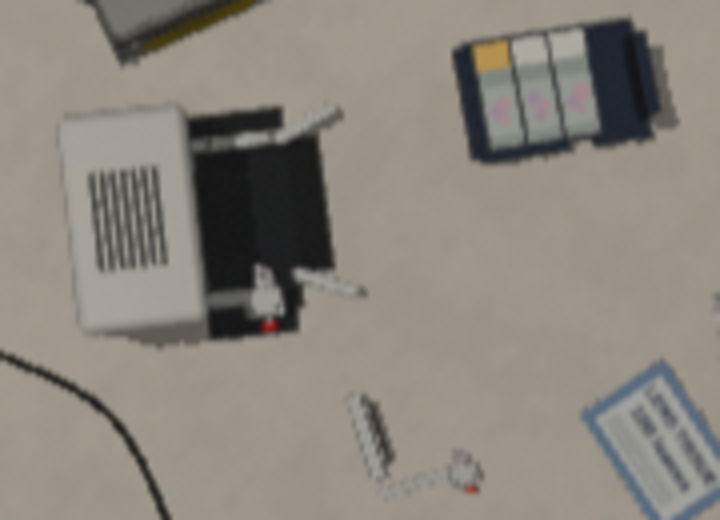

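The crop confirms the catch. The larger part with the red knob sits in the lower rail, at crop (268,300). The small catch-like piece at crop (465,470) lies loose on the bench and isn't the one. The tray's notch is on its lower side at crop (583,145), facing the same way as the catch.

Run:
```python
from h import *
p,d,K,T=load('top0'); P=cloud(d,K,T)
q=lambda x,y:np.array([235+x/4-.375,195+y/4-.375])
print('rails18',ray([q(205,145),q(275,138),q(208,300),q(248,297),q(335,112),q(298,275),q(362,292)],K,T,18)[:,:2].round(1))
print('knob',ray(q(270,325),K,T,14).round(1))
print('plate', ray([q(322,138),q(335,268)],K,T,0)[:,:2].round(1))
hsv=cv2.cvtColor(p,cv2.COLOR_RGB2HSV)
roi=np.zeros(d.shape,bool); roi[192:242,342:410]=1
print('tray px',p[200:236:6,390],hsv[210,390])
m=(roi&(p[...,0]<75)).astype('uint8')
m=cv2.morphologyEx(m,cv2.MORPH_OPEN,np.ones((2,2)))
# bench is bright, slides between: take hull of tray incl. slides via z
for name,mm,h in (('dark',m,12),('tabz',(roi&(P[...,2]>32)).astype('uint8'),45),('z',(roi&(P[...,2]>7)).astype('uint8'),12)):
    cs,_=cv2.findContours(mm,cv2.RETR_EXTERNAL,cv2.CHAIN_APPROX_NONE)
    if not cs: print(name,'none');continue
    c=max(cs,key=cv2.contourArea)[:,0]
    r=cv2.minAreaRect(ray(c,K,T,h)[:,:2].astype('float32')); print(name,r,cv2.boxPoints(r).round(1).tolist(),c.min(0),c.max(0))
# corners of tray from crop
print('corners12',ray([q(453,45),q(475,162)],K,T,12)[:,:2].round(1))
print('tab45',ray([q(625,35),q(645,30),q(647,118),q(660,112)],K,T,45)[:,:2].round(1))
print('z tab', P[192:242:6,385:412:2,2].round(0))
```

```text
rails18 [[ 460.3 -167.2]
 [ 463.9 -217. ]
 [ 351.3 -165.8]
 [ 352.5 -194. ]
 [ 481.2 -260.3]
 [ 366.8 -229.6]
 [ 353.7 -274.1]]
knob [[ 332.6 -208.9   14. ]]
plate [[ 464.5 -252.1]
 [ 371.2 -257.6]]
tray px [[51 54 58]
 [26 31 40]
 [33 39 48]
 [32 38 48]
 [32 38 47]
 [72 70 68]] [108  92  47]
dark ((495.0791931152344, -470.71356201171875), (86.44134521484375, 48.67498779296875), 1.0386137962341309) [[451.3999938964844, -447.20001220703125], [452.29998779296875, -495.79998779296875], [538.7000122070312, -494.29998779296875], [537.9000244140625, -445.6000061035156]] [382 201] [400 231]
tabz ((500.750732421875, -472.8446960449219), (59.779624938964844, 16.48738670349121), 8.947842597961426) [[469.8999938964844, -469.3999938964844], [472.5, -485.6000061035156], [531.5999755859375, -476.29998779296875], [529.0, -460.1000061035156]] [392 202] [400 223]
z ((494.61968994140625, -421.54180908203125), (88.15113830566406, 141.11859130859375), 7.402729034423828) [[441.79998779296875, -357.20001220703125], [460.0, -497.20001220703125], [547.4000244140625, -485.79998779296875], [529.2000122070312, -345.8999938964844]] [348 199] [400 235]
corners12 [[ 527.6 -347.6]
 [ 443.1 -359.2]]
tab45 [[ 526.7 -462.6]
 [ 529.8 -476.8]
 [ 467.9 -474.4]
 [ 471.9 -483.7]]
z tab [[ 3.  2.  1.  2. -1. -4. -3.  3. -4. -2. -1. -1. -2. -1.]
 [ 1. -4. -1. -4. -1. -3. -0.  3. -3. -5.  3.  4. -0. -1.]
 [12. 11. 12. 24. 41. 45.  4. -1. -1.  1. -5. -2.  5.  4.]
 [13. 14. 14. 14. 35. 46. 47.  1.  6.  3. -0. -0.  2.  1.]
 [ 8. 11. 13. 14. 23. 45. 47.  3. -1. -4. -2. -4.  6. -0.]
 [10. 10. 11. 10.  6. 35. 43. 44. -0.  2. -3.  4. -1.  1.]
 [16. 15.  8. 12. 10. 11. 10. -0. -2. -1.  2.  2.  2.  2.]
 [ 3.  5.  2.  3. -2.  0.  1.  0. -2. -2.  1. -3. -1. -1.]
 [-1. -1. -2.  4. -2.  2. -0. -3.  0. -4. -1.  0.  1.  1.]]
```

Run:
```python
from h import *
H={}
for n in('top0','scene0'):
    p,d,K,T=load(n);P=cloud(d,K,T)[d>0].reshape(-1,3)
    for X,Y,Z in P:
        if -100<X<750 and -650<Y<300 and Z>0:
            k=(int(X//50),int(Y//50));H[k]=max(H.get(k,0),Z)
print('rows x from 700 down to -100; cols y 300..-650')
for i in range(14,-3,-1): print(i*50,' '.join('%4d'%H.get((i,j),-1) for j in range(5,-14,-1)))
```

```text
rows x from 700 down to -100; cols y 300..-650
700   -1   -1   -1   -1  167   79  150  173  151  151  151  151  153  151  142    6   70   86   86
650   -1   -1   -1  122  184  143  151  172  151  152  151  151  150  153  151    6    5   79   86
600   -1   -1    6  117  170  124   97  171  161  153  150  152  152  151  147    6    7   23   24
550    3    5    6    8   34   25    6  150  154  152  152  151  144    6    7    7    8   28   31
500    5   13   13   12   35   26    7  146  151  151    5    6   15   19   19   49    6    6   30
450    5    7    6    7   11    8    7   92   92   87   21   22    6   20   19   48    7   10   29
400    5    5   64   54   12    6    7   91   94   89   11    6    7   18   10    7    6    7    7
350    8   10   42   38   12    9    6   91   94   90   26   22    6    6    9    7   37   78  108
300   40   40   33    5    8   13   10   91   91   89   22    6    6    5    7    7   78  113  113
250   39   41   42   40    5    6    8   13   11    7    6   15    7    8   13   15   77   72    7
200   40   39   40   41    8    6    7    6   11    6    6   15   17   12   13   14   13   15   14
150    5   38   39   35    7    6    6    7   13  129  153    5    7    6    5   13   16    6    8
100    7    7    5    6   23  349  360  335    7  260  308  311   94    6    6   10    6    6    5
50    5    6    6   17  310  377  377  373  203  301  336  362  369  351    8    6    9    6    7
0    6    7    6   61  294  378  378  377   65  301  329  252  377  376  374  186    8    8    7
-50    8    6    7   53   90  378  378  377   64   81  188  373  377  377  396  413    5    6    5
-100    1    0    0    1   38  116  161  158    4    3    2  190  261  354  366  422  416    6   -1
```

The only tall obstacle is the microscope, up to about 370 mm at x 0–100, and the arm passes above it. I'll write a small row planner and then move.

```bash
cat > plan.py <<'E'
# plan.py x y z yawdeg [step_mm per axis] [pose: x y z yaw] -> rows of at most 5 per line
import sys,numpy as np
from scipy.spatial.transform import Rotation as R
from rig import r
a=list(map(float,sys.argv[1:])); s=r.sense()
p=np.array(s['eef_pos']); rot=R.from_euler('xyz',s['tcp_rot'])
tgt=np.array(a[:3]); step=a[4] if len(a)>4 else 25
if len(a)>5: p=np.array(a[5:8]); rot=R.from_euler('xyz',[np.pi,0,np.radians(a[8])])
goal=R.from_euler('xyz',[np.pi,0,np.radians(a[3])])
rows=[]
while len(rows)<60:
    d=rot.inv().apply(tgt-p); w=(rot.inv()*goal).as_rotvec()
    if np.abs(d).max()<.15 and np.linalg.norm(w)<.002: break
    m=max(1,np.abs(d).max()/step); t=np.round(d/m/25,3)
    n=max(1,np.linalg.norm(w)/np.radians(10.4)); ww=np.round(w/n/(np.pi/2),3)
    p=p+rot.apply(t*25); rot=rot*R.from_rotvec(ww*np.pi/2)
    rows.append('{'+','.join(f'"{k}":{v:g}' for k,v in zip(('tx','ty','tz','ax','ay','az'),[*t,*ww]) if v)+'}')
print(s['clock'],np.round(s['eef_pos'],1),np.degrees(s['tcp_rot']).round(2),np.round(s['contact_force'],1),round(s['opening'],3))
for i in range(0,len(rows),5): print('['+','.join(rows[i:i+5])+']')
E
python3 plan.py 501.5 -475.5 140 8
```

```text
0.1 [232.7 579.6 255.6] [-179.93   -0.    158.12] [ 0.5 -0.   0.1] 0.995
[{"tx":-0.731,"ty":-1,"tz":0.133,"az":0.116},{"tx":-1,"ty":-0.945,"tz":0.148,"az":0.116},{"tx":-1,"ty":-0.648,"tz":0.128,"az":0.116},{"tx":-1,"ty":-0.414,"tz":0.116,"az":0.116},{"tx":-1,"ty":-0.214,"tz":0.11,"az":0.116}]
[{"tx":-1,"ty":-0.028,"tz":0.107,"az":0.116},{"tx":-1,"ty":0.155,"tz":0.108,"az":0.116},{"tx":-1,"ty":0.349,"tz":0.114,"az":0.116},{"tx":-1,"ty":0.57,"tz":0.123,"az":0.116},{"tx":-1,"ty":0.843,"tz":0.14,"az":0.116}]
[{"tx":-0.822,"ty":1,"tz":0.139,"az":0.116},{"tx":-0.554,"ty":1,"tz":0.123,"az":0.116},{"tx":-0.336,"ty":1,"tz":0.113,"az":0.116},{"tx":-0.142,"ty":1,"tz":0.108,"az":0.116},{"tx":0.041,"ty":1,"tz":0.107,"ax":0.001,"az":0.044}]
[{"tx":0.11,"ty":1,"tz":0.106},{"tx":0.11,"ty":1,"tz":0.106},{"tx":0.11,"ty":1,"tz":0.106},{"tx":0.11,"ty":1,"tz":0.106},{"tx":0.11,"ty":1,"tz":0.106}]
[{"tx":0.11,"ty":1,"tz":0.106},{"tx":0.11,"ty":1,"tz":0.106},{"tx":0.11,"ty":1,"tz":0.106},{"tx":0.11,"ty":1,"tz":0.106},{"tx":0.11,"ty":1,"tz":0.106}]
[{"tx":0.11,"ty":1,"tz":0.106},{"tx":0.11,"ty":1,"tz":0.106},{"tx":0.11,"ty":1,"tz":0.106},{"tx":0.11,"ty":1,"tz":0.106},{"tx":0.111,"ty":1,"tz":0.107}]
[{"tx":0.11,"ty":1,"tz":0.106},{"tx":0.111,"ty":1,"tz":0.107},{"tx":0.11,"ty":1,"tz":0.106},{"tx":0.111,"ty":1,"tz":0.107},{"tx":0.11,"ty":1,"tz":0.106}]
[{"tx":0.111,"ty":1,"tz":0.107},{"tx":0.11,"ty":1,"tz":0.106},{"tx":0.111,"ty":1,"tz":0.107},{"tx":0.11,"ty":1,"tz":0.106},{"tx":0.111,"ty":1,"tz":0.107}]
[{"tx":0.11,"ty":1,"tz":0.106},{"tx":0.05,"ty":0.447,"tz":0.048}]
```

step_arm(moves=[{"tx": -0.73,"ty": -1,"az": 0.116},{"tx": -1,"ty": -0.95,"tz": 0.1,"az": 0.116},{"tx": -1,"ty": -0.65,"tz": 0.1,"az": 0.116},{"tx": -1,"ty": -0.41,"tz": 0.1,"az": 0.116},{"tx": -1,"ty": -0.21,"tz": 0.1,"az": 0.116}], gripper=0.35, newtons=25)

```text
schema error: expected keys tx, ty, tz, ax, ay, az
```

step_arm(moves=[{"tx": -1,"ty": -0.03,"tz": 0.1,"az": 0.116},{"tx": -1,"ty": 0.16,"tz": 0.1,"az": 0.116},{"tx": -1,"ty": 0.35,"tz": 0.1,"az": 0.116},{"tx": -1,"ty": 0.57,"tz": 0.1,"az": 0.116},{"tx": -1,"ty": 0.84,"tz": 0.1,"az": 0.116}])

```text
schema error: expected keys tx, ty, tz, ax, ay, az
```

step_arm(moves=[{"tx": -0.82,"ty": 1,"tz": 0.1,"az": 0.116},{"tx": -0.55,"ty": 1,"tz": 0.1,"az": 0.116},{"tx": -0.34,"ty": 1,"tz": 0.1,"az": 0.116},{"tx": -0.14,"ty": 1,"tz": 0.1,"az": 0.116},{"tx": 0.04,"ty": 1,"tz": 0.1,"az": 0.044}])

```text
schema error: expected keys tx, ty, tz, ax, ay, az
```

```bash
python3 plan.py 501.5 -475.5 140 8
```

```text
0.1 [232.7 579.6 255.6] [-179.93   -0.    158.12] [ 0.5 -0.   0.1] 0.995
[{"tx":-0.731,"ty":-1,"tz":0.133,"az":0.116},{"tx":-1,"ty":-0.945,"tz":0.148,"az":0.116},{"tx":-1,"ty":-0.648,"tz":0.128,"az":0.116},{"tx":-1,"ty":-0.414,"tz":0.116,"az":0.116},{"tx":-1,"ty":-0.214,"tz":0.11,"az":0.116}]
[{"tx":-1,"ty":-0.028,"tz":0.107,"az":0.116},{"tx":-1,"ty":0.155,"tz":0.108,"az":0.116},{"tx":-1,"ty":0.349,"tz":0.114,"az":0.116},{"tx":-1,"ty":0.57,"tz":0.123,"az":0.116},{"tx":-1,"ty":0.843,"tz":0.14,"az":0.116}]
[{"tx":-0.822,"ty":1,"tz":0.139,"az":0.116},{"tx":-0.554,"ty":1,"tz":0.123,"az":0.116},{"tx":-0.336,"ty":1,"tz":0.113,"az":0.116},{"tx":-0.142,"ty":1,"tz":0.108,"az":0.116},{"tx":0.041,"ty":1,"tz":0.107,"ax":0.001,"az":0.044}]
[{"tx":0.11,"ty":1,"tz":0.106},{"tx":0.11,"ty":1,"tz":0.106},{"tx":0.11,"ty":1,"tz":0.106},{"tx":0.11,"ty":1,"tz":0.106},{"tx":0.11,"ty":1,"tz":0.106}]
[{"tx":0.11,"ty":1,"tz":0.106},{"tx":0.11,"ty":1,"tz":0.106},{"tx":0.11,"ty":1,"tz":0.106},{"tx":0.11,"ty":1,"tz":0.106},{"tx":0.11,"ty":1,"tz":0.106}]
[{"tx":0.11,"ty":1,"tz":0.106},{"tx":0.11,"ty":1,"tz":0.106},{"tx":0.11,"ty":1,"tz":0.106},{"tx":0.11,"ty":1,"tz":0.106},{"tx":0.111,"ty":1,"tz":0.107}]
[{"tx":0.11,"ty":1,"tz":0.106},{"tx":0.111,"ty":1,"tz":0.107},{"tx":0.11,"ty":1,"tz":0.106},{"tx":0.111,"ty":1,"tz":0.107},{"tx":0.11,"ty":1,"tz":0.106}]
[{"tx":0.111,"ty":1,"tz":0.107},{"tx":0.11,"ty":1,"tz":0.106},{"tx":0.111,"ty":1,"tz":0.107},{"tx":0.11,"ty":1,"tz":0.106},{"tx":0.111,"ty":1,"tz":0.107}]
[{"tx":0.11,"ty":1,"tz":0.106},{"tx":0.05,"ty":0.447,"tz":0.048}]
```

All six keys are required in each row.

step_arm(moves=[{"tx": -0.73,"ty": -1,"tz": 0,"ax": 0,"ay": 0,"az": 0.116},{"tx": -1,"ty": -0.95,"tz": 0.1,"ax": 0,"ay": 0,"az": 0.116},{"tx": -1,"ty": -0.65,"tz": 0.1,"ax": 0,"ay": 0,"az": 0.116},{"tx": -1,"ty": -0.41,"tz": 0.1,"ax": 0,"ay": 0,"az": 0.116},{"tx": -1,"ty": -0.21,"tz": 0.1,"ax": 0,"ay": 0,"az": 0.116}], gripper=0.35, newtons=25)

```text
clock: 0.72
eef_pos: [269.4, 435.6, 245.9]
tcp_rot: [-3.141, 0.0, 1.843]
contact_force: [0.5, -0.1, 0.1]
opening: 0.348
grasp_force: 0.0
```

step_arm(moves=[{"tx": -1,"ty": -0.03,"tz": 0.1,"ax": 0,"ay": 0,"az": 0.116},{"tx": -1,"ty": 0.16,"tz": 0.1,"ax": 0,"ay": 0,"az": 0.116},{"tx": -1,"ty": 0.35,"tz": 0.1,"ax": 0,"ay": 0,"az": 0.116},{"tx": -1,"ty": 0.57,"tz": 0.1,"ax": 0,"ay": 0,"az": 0.116},{"tx": -1,"ty": 0.84,"tz": 0.1,"ax": 0,"ay": 0,"az": 0.116}])

```text
clock: 1.35
eef_pos: [303.6, 301.9, 233.5]
tcp_rot: [-3.142, 0.0, 0.932]
contact_force: [1.2, -0.2, -0.5]
opening: 0.354
grasp_force: 0.0
```

step_arm(moves=[{"tx": -0.82,"ty": 1,"tz": 0.1,"ax": 0,"ay": 0,"az": 0.116},{"tx": -0.55,"ty": 1,"tz": 0.1,"ax": 0,"ay": 0,"az": 0.116},{"tx": -0.34,"ty": 1,"tz": 0.1,"ax": 0,"ay": 0,"az": 0.116},{"tx": -0.14,"ty": 1,"tz": 0.1,"ax": 0,"ay": 0,"az": 0.116},{"tx": 0.04,"ty": 1,"tz": 0.1,"ax": 0,"ay": 0,"az": 0.044}])

```text
clock: 1.98
eef_pos: [337.6, 168.7, 221.1]
tcp_rot: [3.142, 0.0, 0.136]
contact_force: [1.2, -0.2, -0.3]
opening: 0.35
grasp_force: 0.0
```

```bash
python3 plan.py 501.5 -475.5 140 8
```

```text
1.975 [337.6 168.7 221.1] [1.80e+02 1.00e-02 7.78e+00] [ 1.2 -0.2 -0.3] 0.35
[{"tx":0.114,"ty":1,"tz":0.123,"az":-0.002},{"tx":0.111,"ty":1,"tz":0.123},{"tx":0.111,"ty":1,"tz":0.123},{"tx":0.111,"ty":1,"tz":0.123},{"tx":0.111,"ty":1,"tz":0.123}]
[{"tx":0.111,"ty":1,"tz":0.123},{"tx":0.111,"ty":1,"tz":0.123},{"tx":0.111,"ty":1,"tz":0.123},{"tx":0.111,"ty":1,"tz":0.123},{"tx":0.111,"ty":1,"tz":0.123}]
[{"tx":0.11,"ty":1,"tz":0.123},{"tx":0.111,"ty":1,"tz":0.123},{"tx":0.11,"ty":1,"tz":0.123},{"tx":0.111,"ty":1,"tz":0.123},{"tx":0.11,"ty":1,"tz":0.123}]
[{"tx":0.111,"ty":1,"tz":0.123},{"tx":0.11,"ty":1,"tz":0.123},{"tx":0.111,"ty":1,"tz":0.122},{"tx":0.11,"ty":1,"tz":0.123},{"tx":0.111,"ty":1,"tz":0.122}]
[{"tx":0.11,"ty":1,"tz":0.123},{"tx":0.111,"ty":1,"tz":0.122},{"tx":0.11,"ty":1,"tz":0.123},{"tx":0.111,"ty":1,"tz":0.122},{"tx":0.11,"ty":1,"tz":0.123}]
[{"tx":0.111,"ty":1,"tz":0.122},{"tx":0.047,"ty":0.426,"tz":0.052}]
```

step_arm(moves=[{"tx": 0.11,"ty": 1,"tz": 0.12,"ax": 0,"ay": 0,"az": 0},{"tx": 0.11,"ty": 1,"tz": 0.12,"ax": 0,"ay": 0,"az": 0},{"tx": 0.11,"ty": 1,"tz": 0.12,"ax": 0,"ay": 0,"az": 0},{"tx": 0.11,"ty": 1,"tz": 0.12,"ax": 0,"ay": 0,"az": 0},{"tx": 0.11,"ty": 1,"tz": 0.12,"ax": 0,"ay": 0,"az": 0}])

```text
clock: 2.6
eef_pos: [368.6, 46.9, 206.1]
tcp_rot: [3.142, 0.0, 0.14]
contact_force: [0.2, 1.5, -0.4]
opening: 0.349
grasp_force: 0.0
```

step_arm(moves=[{"tx": 0.11,"ty": 1,"tz": 0.12,"ax": 0,"ay": 0,"az": 0},{"tx": 0.11,"ty": 1,"tz": 0.12,"ax": 0,"ay": 0,"az": 0},{"tx": 0.11,"ty": 1,"tz": 0.12,"ax": 0,"ay": 0,"az": 0},{"tx": 0.11,"ty": 1,"tz": 0.12,"ax": 0,"ay": 0,"az": 0},{"tx": 0.11,"ty": 1,"tz": 0.12,"ax": 0,"ay": 0,"az": 0}])

```text
clock: 3.22
eef_pos: [399.6, -75.0, 191.0]
tcp_rot: [-3.141, 0.0, 0.14]
contact_force: [-0.0, -0.1, -0.3]
opening: 0.35
grasp_force: 0.0
```

step_arm(moves=[{"tx": 0.11,"ty": 1,"tz": 0.12,"ax": 0,"ay": 0,"az": 0},{"tx": 0.11,"ty": 1,"tz": 0.12,"ax": 0,"ay": 0,"az": 0},{"tx": 0.11,"ty": 1,"tz": 0.12,"ax": 0,"ay": 0,"az": 0},{"tx": 0.11,"ty": 1,"tz": 0.12,"ax": 0,"ay": 0,"az": 0},{"tx": 0.11,"ty": 1,"tz": 0.12,"ax": 0,"ay": 0,"az": 0}])

```text
clock: 3.85
eef_pos: [430.7, -196.8, 176.0]
tcp_rot: [-3.141, 0.0, 0.14]
contact_force: [-0.2, 1.3, -0.5]
opening: 0.348
grasp_force: 0.0
```

step_arm(moves=[{"tx": 0.11,"ty": 1,"tz": 0.12,"ax": 0,"ay": 0,"az": 0},{"tx": 0.11,"ty": 1,"tz": 0.12,"ax": 0,"ay": 0,"az": 0},{"tx": 0.11,"ty": 1,"tz": 0.12,"ax": 0,"ay": 0,"az": 0},{"tx": 0.11,"ty": 1,"tz": 0.12,"ax": 0,"ay": 0,"az": 0},{"tx": 0.11,"ty": 1,"tz": 0.12,"ax": 0,"ay": 0,"az": 0}])

```text
clock: 4.47
eef_pos: [462.1, -319.5, 161.0]
tcp_rot: [-3.142, 0.0, 0.14]
contact_force: [0.7, -0.6, 0.6]
opening: 0.347
grasp_force: 0.0
```

step_arm(moves=[{"tx": 0.11,"ty": 1,"tz": 0.12,"ax": 0,"ay": 0,"az": 0},{"tx": 0.11,"ty": 1,"tz": 0.12,"ax": 0,"ay": 0,"az": 0},{"tx": 0.11,"ty": 1,"tz": 0.12,"ax": 0,"ay": 0,"az": 0},{"tx": 0.11,"ty": 0.9,"tz": 0.12,"ax": 0,"ay": 0,"az": 0},{"tx": 0.11,"ty": 0.5,"tz": 0.12,"ax": 0,"ay": 0,"az": 0}])

```text
clock: 5.1
eef_pos: [490.8, -426.5, 145.8]
tcp_rot: [3.142, 0.0, 0.139]
contact_force: [0.7, 0.0, -0.3]
opening: 0.352
grasp_force: 0.0
```

```bash
python3 - <<'E'
from rig import eyes,r
import cv2,numpy as np
c=eyes.camera_info('wrist'); p,d=eyes.grab_frame('wrist')
np.savez('pics/w1.npz',p=p,d=d,K=c['intrinsics'],T=c['cam_to_world']); cv2.imwrite('pics/w1.png',p[:,:,::-1])
E
python3 plan.py 501.5 -475.5 140 8
```

```text
5.15 [ 491.2 -427.2  145.6] [ 1.7996e+02 -1.0000e-02  7.9600e+00] [ 0.2 -1.3  0.3] 0.352
[{"tx":0.072,"ty":1,"tz":0.114},{"tx":0.07,"ty":0.969,"tz":0.11}]
```

View pics/w1.png

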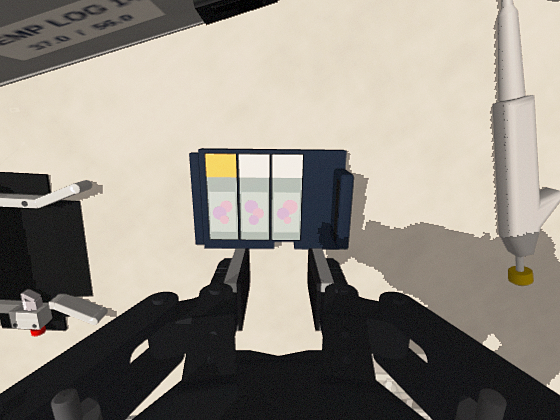

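The wrist view shows the tray nearly square to the gripper, its corners at about (192,150), (350,151) and (192,248). The tab top is at x 335–353, y 168–248, and the scanner rails are at the left.

Run:
```python
from h import *
p,d,K,T=load('w1'); P=cloud(d,K,T)
print('pts z12',ray([(204,149),(348,151),(196,152),(196,246),(274,248),(297,248)],K,T,12)[:,:2].round(1))
m=np.zeros(d.shape,'uint8'); m[140:262,180:370]=1
t=m*((P[...,2]>38)&(P[...,2]<52)&(p.max(2)<110)).astype('uint8')
for nm,mm,h in(('tab',t,45),('tray',m*((P[...,2]>8)&(P[...,2]<18)).astype('uint8'),12)):
    c=max(cv2.findContours(mm,0,1)[0],key=cv2.contourArea)[:,0]
    b=cv2.minAreaRect(ray(c,K,T,h)[:,:2].astype('float32'));print(nm,b,cv2.boxPoints(b).round(1).tolist(),c.min(0),c.max(0))
# scanner rails in wrist view, top of rails z=18
print('rail/plate',ray([(97,183),(27,204),(100,322),(50,294)],K,T,18)[:,:2].round(1))
```

```text
pts z12 [[ 530.8 -359.9]
 [ 545.4 -476.9]
 [ 527.5 -353.6]
 [ 444.2 -358.7]
 [ 451.9 -428.3]
 [ 454.7 -448.8]]
tab ((502.2062072753906, -474.9163818359375), (59.80292892456055, 11.073728561401367), 7.319382667541504) [[471.79998779296875, -473.20001220703125], [473.29998779296875, -484.20001220703125], [532.5999755859375, -476.6000061035156], [531.2000122070312, -465.6000061035156]] [335 173] [353 249]
tray ((493.98431396484375, -416.9112548828125), (88.03367614746094, 129.26959228515625), 7.346129417419434) [[442.1000061035156, -358.3999938964844], [458.6000061035156, -486.6000061035156], [545.9000244140625, -475.3999938964844], [529.4000244140625, -347.20001220703125]] [189 149] [346 249]
rail/plate [[ 491.8 -275.9]
 [ 465.6 -217.1]
 [ 356.5 -274.8]
 [ 380.7 -230. ]]
```

```bash
python3 plan.py 501.8 -476 140 7.4; python3 plan.py 501.8 -476 44 7.4 25 501.8 -476 140 7.4
```

```text
5.15 [ 491.2 -427.2  145.6] [ 1.7996e+02 -1.0000e-02  7.9600e+00] [ 0.2 -1.3  0.3] 0.352
[{"tx":0.076,"ty":1,"tz":0.112,"az":0.006},{"tx":0.084,"ty":0.99,"tz":0.112}]
5.15 [ 491.2 -427.2  145.6] [ 1.7996e+02 -1.0000e-02  7.9600e+00] [ 0.2 -1.3  0.3] 0.352
[{"tz":1},{"tz":1},{"tz":1},{"tz":0.84}]
```

step_arm(moves=[{"tx": 0.08,"ty": 1,"tz": 0.1,"ax": 0,"ay": 0,"az": 0.006},{"tx": 0.08,"ty": 0.99,"tz": 0.1,"ax": 0,"ay": 0,"az": 0},{"tx": 0,"ty": 0,"tz": 0.8,"ax": 0,"ay": 0,"az": 0},{"tx": 0,"ty": 0,"tz": 0.8,"ax": 0,"ay": 0,"az": 0},{"tx": 0,"ty": 0,"tz": 0,"ax": 0,"ay": 0,"az": 0}])

```text
clock: 5.78
eef_pos: [499.8, -471.4, 98.3]
tcp_rot: [-3.137, 0.003, 0.131]
contact_force: [0.8, -0.6, -0.2]
opening: 0.346
grasp_force: 0.0
```

```bash
python3 plan.py 501.8 -476 44 7.4 20
```

```text
5.775 [ 499.8 -471.4   98.3] [-179.75    0.19    7.49] [ 0.8 -0.6 -0.2] 0.346
[{"tx":0.024,"ty":0.075,"tz":0.8,"ax":-0.003,"ay":0.002,"az":0.001},{"tx":0.021,"ty":0.071,"tz":0.8},{"tx":0.015,"ty":0.05,"tz":0.572}]
```

step_arm(moves=[{"tx": 0.03,"ty": 0.1,"tz": 0.7,"ax": 0,"ay": 0,"az": 0},{"tx": 0.02,"ty": 0.05,"tz": 0.7,"ax": 0,"ay": 0,"az": 0},{"tx": 0,"ty": 0.04,"tz": 0.6,"ax": 0,"ay": 0,"az": 0},{"tx": 0,"ty": 0,"tz": 0.15,"ax": 0,"ay": 0,"az": 0},{"tx": 0,"ty": 0,"tz": 0,"ax": 0,"ay": 0,"az": 0}])

```text
clock: 6.4
eef_pos: [503.1, -478.2, 47.2]
tcp_rot: [-3.141, 0.0, 0.13]
contact_force: [0.0, 0.1, 0.6]
opening: 0.351
grasp_force: 0.0
```

```bash
python3 plan.py 501.8 -476 44 7.4 20
```

```text
6.4 [ 503.1 -478.2   47.2] [-1.7998e+02  2.0000e-02  7.4600e+00] [0.  0.1 0.6] 0.351
[{"tx":-0.039,"ty":-0.092,"tz":0.129,"az":0.001}]
```

step_arm(moves=[{"tx": -0.04,"ty": -0.09,"tz": 0.1,"ax": 0,"ay": 0,"az": 0},{"tx": 0,"ty": 0,"tz": 0,"ax": 0,"ay": 0,"az": 0}])

```text
clock: 6.65
eef_pos: [501.8, -476.0, 45.3]
tcp_rot: [3.141, -0.0, 0.13]
contact_force: [0.1, -0.3, 0.1]
opening: 0.349
grasp_force: 0.0
```

step_arm(moves=[{"tx": 0,"ty": 0,"tz": 0,"ax": 0,"ay": 0,"az": 0},{"tx": 0,"ty": 0,"tz": 0,"ax": 0,"ay": 0,"az": 0},{"tx": 0,"ty": 0,"tz": 0,"ax": 0,"ay": 0,"az": 0},{"tx": 0,"ty": 0,"tz": 0,"ax": 0,"ay": 0,"az": 0}], gripper=0.05, newtons=25)

```text
clock: 7.15
eef_pos: [502.0, -476.1, 45.5]
tcp_rot: [3.141, -0.0, 0.13]
contact_force: [-1.0, 2.8, 6.3]
opening: 0.112
grasp_force: 26.5
```

```bash
python3 plan.py 428.8 -400.5 45.5 4.8 7
```

```text
7.15 [ 502.  -476.1   45.5] [ 1.7999e+02 -1.0000e-02  7.4700e+00] [-1.   2.8  6.3] 0.112
[{"tx":-0.208,"ty":-0.28,"az":0.03},{"tx":-0.229,"ty":-0.28},{"tx":-0.229,"ty":-0.28},{"tx":-0.23,"ty":-0.28},{"tx":-0.229,"ty":-0.28}]
[{"tx":-0.23,"ty":-0.28},{"tx":-0.229,"ty":-0.28},{"tx":-0.23,"ty":-0.28},{"tx":-0.229,"ty":-0.28},{"tx":-0.23,"ty":-0.28}]
[{"tx":-0.229,"ty":-0.28,"tz":-0.001},{"tx":-0.153,"ty":-0.187}]
```

step_arm(moves=[{"tx": -0.1,"ty": -0.15,"tz": 0,"ax": 0,"ay": 0,"az": 0.006},{"tx": -0.21,"ty": -0.28,"tz": 0,"ax": 0,"ay": 0,"az": 0.008},{"tx": -0.22,"ty": -0.28,"tz": 0,"ax": 0,"ay": 0,"az": 0.008},{"tx": -0.23,"ty": -0.28,"tz": 0,"ax": 0,"ay": 0,"az": 0.008},{"tx": -0.23,"ty": -0.28,"tz": 0,"ax": 0,"ay": 0,"az": 0}])

```text
clock: 7.78
eef_pos: [473.9, -447.0, 45.5]
tcp_rot: [3.141, -0.001, 0.083]
contact_force: [3.2, -3.4, 4.1]
opening: 0.111
grasp_force: 26.4
```

step_arm(moves=[{"tx": -0.23,"ty": -0.28,"tz": 0,"ax": 0,"ay": 0,"az": 0},{"tx": -0.23,"ty": -0.28,"tz": 0,"ax": 0,"ay": 0,"az": 0},{"tx": -0.23,"ty": -0.28,"tz": 0,"ax": 0,"ay": 0,"az": 0},{"tx": -0.23,"ty": -0.28,"tz": 0,"ax": 0,"ay": 0,"az": 0},{"tx": -0.23,"ty": -0.28,"tz": 0,"ax": 0,"ay": 0,"az": 0}])

```text
clock: 8.4
eef_pos: [442.4, -414.5, 45.5]
tcp_rot: [3.141, -0.001, 0.083]
contact_force: [4.1, -4.1, 4.4]
opening: 0.113
grasp_force: 26.4
```

```bash
python3 plan.py 428.8 -400.5 45.5 4.8 7
```

```text
8.4 [ 442.4 -414.5   45.5] [ 1.7994e+02 -6.0000e-02  4.7500e+00] [ 4.1 -4.1  4.4] 0.113
[{"tx":-0.229,"ty":-0.28,"tz":-0.001,"ax":0.001,"ay":-0.001,"az":-0.001},{"tx":-0.229,"ty":-0.28,"tz":-0.001},{"tx":-0.036,"ty":-0.045}]
```

step_arm(moves=[{"tx": -0.22,"ty": -0.28,"tz": 0,"ax": 0,"ay": 0,"az": 0},{"tx": -0.2,"ty": -0.2,"tz": 0,"ax": 0,"ay": 0,"az": 0},{"tx": 0,"ty": 0,"tz": 0,"ax": 0,"ay": 0,"az": 0}])

```text
clock: 8.78
eef_pos: [430.3, -402.9, 45.5]
tcp_rot: [-3.141, 0.0, 0.083]
contact_force: [1.0, -1.2, 10.0]
opening: 0.108
grasp_force: 27.0
```

```bash
python3 - <<'E'
from rig import eyes,r
import cv2,numpy as np
for n in('wrist','top'):
    c=eyes.camera_info(n); p,d=eyes.grab_frame(n)
    np.savez(f'pics/{n}2.npz',p=p,d=d,K=c['intrinsics'],T=c['cam_to_world']); cv2.imwrite(f'pics/{n}2.png',p[:,:,::-1])
E
python3 plan.py 428.8 -400.5 45.5 4.8 7
```

```text
8.875 [ 430.3 -402.9   45.5] [-1.7996e+02  2.0000e-02  4.7600e+00] [-0.3  0.1 10.1] 0.114
[{"tx":-0.054,"ty":-0.101,"tz":-0.002}]
```

View pics/wrist2.png

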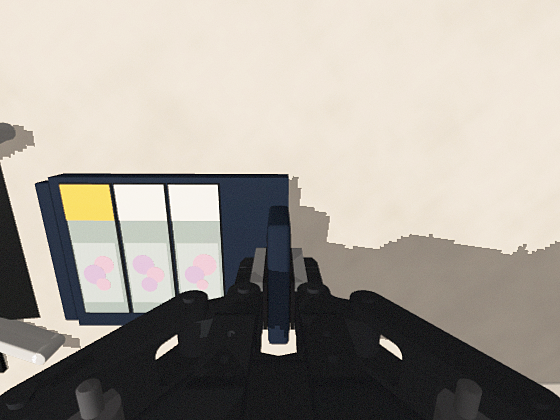

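The wrist view shows the tab held, the tray's far edge running from (62,175) to (288,175), and flare tips at (12,133) and (45,350).

Run:
```python
from h import *
S=np.array([414.6,-231.1]);a=np.radians(94.8)
def sc(w): w=np.asarray(w)[:,:2]-S; return np.c_[w@[np.cos(a),np.sin(a)],w@[-np.sin(a),np.cos(a)]].round(1)
p,d,K,T=load('wrist2')
# refine far edge: per column first dark row
cols=np.arange(90,270,6); rows=[]
for c in cols: 
    col=p[150:200,c].max(1).astype(int); g=np.diff(col); rows.append(150+np.argmin(g)+.5)
w=ray(np.c_[cols,rows],K,T,12); k=np.polyfit(w[:,1],w[:,0],1); print('tray -y edge in scanner frame',sc(w[[0,10,-1]]),'yaw',90-np.degrees(np.arctan(k[0])))
print('flare tips',sc(ray([(14,126),(14,140),(50,350),(42,360)],K,T,18)),'plate edge',sc(ray([(5,170),(36,318)],K,T,0)))
print('tab ends',sc(ray([(280,206),(280,345)],K,T,45)))
# top view again: tray & rails & housing
p,d,K,T=load('top2'); cv2.imwrite('pics/crop2.png',cv2.resize(p[200:300,255:405,::-1],(750,500),interpolation=cv2.INTER_CUBIC))
```

```text
tray -y edge in scanner frame [[ -78.6  -47.4]
 [-108.6  -46.9]
 [-165.7  -46.8]] yaw 94.48064558269402
flare tips [[-51.1 -70. ]
 [-49.5 -63.7]
 [-41.   54.6]
 [-34.8  61.6]] plate edge [[-25.3 -46.9]
 [-20.9  46.2]]
tab ends [[-173.6  -39.1]
 [-173.6   28.2]]
```

View pics/crop2.png

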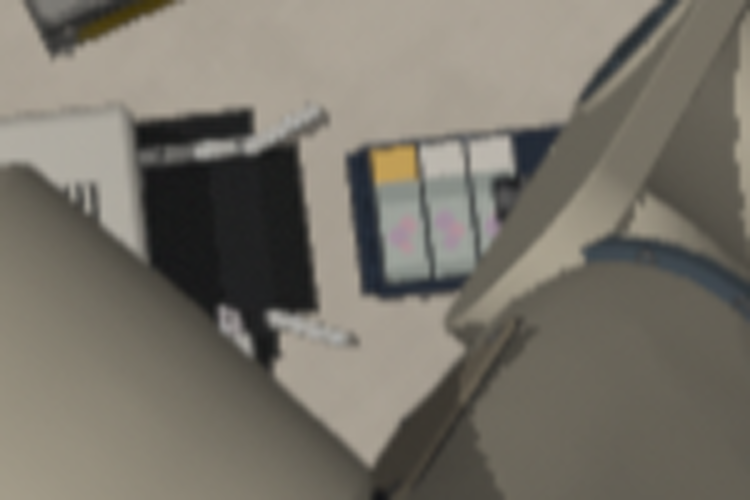

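Run:
```python
from h import *
S=np.array([414.6,-231.1]);a=np.radians(94.8)
def sc(w): w=np.asarray(w)[:,:2]-S; return np.c_[w@[np.cos(a),np.sin(a)],w@[-np.sin(a),np.cos(a)]].round(1).tolist()
p,d,K,T=load('top2'); q=lambda x,y:np.array([255+x/5-.4,200+y/5-.4])
print('nose corners',sc(ray([q(350,157),q(363,297)],K,T,12)))
print('tips outer end centre',sc(ray([q(325,113),q(356,342)],K,T,18)))
print('flare roots centre',sc(ray([q(250,150),q(270,317)],K,T,18)))
print('plate front',sc(ray([q(298,140),q(316,308)],K,T,0)), 'ramp top',sc(ray([q(213,165),q(222,300)],K,T,3)))
# rail brightness profile along scanner y at several x, z=18, from both pictures
n=np.array([-np.sin(a),np.cos(a)]);e=np.array([np.cos(a),np.sin(a)])
for nm in('top0','top2'):
    p,d,K,T=load(nm);g=cv2.cvtColor(p,cv2.COLOR_RGB2GRAY).astype('float32');Ti=np.linalg.inv(T)
    for x in(12,35,55):
        y=np.arange(-62,63,2.);w=np.c_[S+x*e+y[:,None]*n,np.full(len(y),18),np.ones(len(y))]@Ti.T
        u=K[0,0]*w[:,0]/-w[:,2]+K[0,2];v=-K[1,1]*w[:,1]/-w[:,2]+K[1,2]
        s=cv2.remap(g,u.astype('float32')[None],v.astype('float32')[None],1)[0]
        print(nm,x,[(int(b),int(c)) for b,c in zip(y,s) if abs(b)>38])
```

```text
nose corners [[-50.0, -38.6], [-47.3, 41.0]]
tips outer end centre [[-38.3, -64.7], [-39.5, 65.6]]
flare roots centre [[6.6, -48.5], [6.8, 46.3]]
plate front [[-23.0, -52.6], [-21.3, 44.1]] ramp top [[27.6, -43.6], [31.6, 33.5]]
top0 12 [(-62, 31), (-60, 35), (-58, 53), (-56, 76), (-54, 95), (-52, 107), (-50, 106), (-48, 90), (-46, 58), (-44, 37), (-42, 30), (-40, 30), (40, 31), (42, 36), (44, 40), (46, 41), (48, 39), (50, 35), (52, 32), (54, 31), (56, 28), (58, 25), (60, 23), (62, 24)]
top0 35 [(-62, 30), (-60, 35), (-58, 56), (-56, 89), (-54, 123), (-52, 141), (-50, 142), (-48, 118), (-46, 75), (-44, 42), (-42, 23), (-40, 23), (40, 89), (42, 94), (44, 100), (46, 107), (48, 119), (50, 123), (52, 123), (54, 136), (56, 146), (58, 152), (60, 154), (62, 154)]
top0 55 [(-62, 21), (-60, 25), (-58, 37), (-56, 58), (-54, 70), (-52, 79), (-50, 84), (-48, 74), (-46, 56), (-44, 35), (-42, 25), (-40, 22), (40, 25), (42, 24), (44, 23), (46, 24), (48, 26), (50, 34), (52, 52), (54, 74), (56, 87), (58, 94), (60, 94), (62, 80)]
top2 12 [(-62, 33), (-60, 38), (-58, 58), (-56, 82), (-54, 102), (-52, 115), (-50, 114), (-48, 97), (-46, 62), (-44, 41), (-42, 32), (-40, 32), (40, 34), (42, 39), (44, 43), (46, 45), (48, 42), (50, 38), (52, 35), (54, 33), (56, 30), (58, 27), (60, 25), (62, 26)]
top2 35 [(-62, 32), (-60, 37), (-58, 60), (-56, 97), (-54, 133), (-52, 152), (-50, 153), (-48, 127), (-46, 80), (-44, 46), (-42, 25), (-40, 24), (40, 96), (42, 101), (44, 108), (46, 116), (48, 121), (50, 115), (52, 99), (54, 81), (56, 76), (58, 75), (60, 76), (62, 79)]
top2 55 [(-62, 24), (-60, 28), (-58, 39), (-56, 63), (-54, 76), (-52, 86), (-50, 91), (-48, 80), (-46, 60), (-44, 37), (-42, 27), (-40, 24), (40, 79), (42, 81), (44, 84), (46, 86), (48, 87), (50, 89), (52, 91), (54, 92), (56, 93), (58, 95), (60, 96), (62, 97)]
```

Run:
```python
from h import *
S=np.array([414.6,-231.1]);a=np.radians(94.8);n=np.array([-np.sin(a),np.cos(a)]);e=np.array([np.cos(a),np.sin(a)])
for nm,z in(('top2',12),('wrist2',12)):
    p,d,K,T=load(nm);g=p.max(2).astype('float32');Ti=np.linalg.inv(T)
    for x in(-60,-66,-74,-85,-95,-105):
        y=np.arange(-60,60,.5);w=np.c_[S+x*e+y[:,None]*n,np.full(len(y),z),np.ones(len(y))]@Ti.T
        u=K[0,0]*w[:,0]/-w[:,2]+K[0,2];v=-K[1,1]*w[:,1]/-w[:,2]+K[1,2]
        s=cv2.GaussianBlur(cv2.remap(g,u.astype('float32')[None],v.astype('float32')[None],1),(1,1),0)[0]
        lo=s<110; i=np.where(lo)[0]; print(nm,x,'dark from',y[i[0]] if len(i) else None,'to',y[i[-1]] if len(i) else None)
```

```text
top2 -60 dark from -44.0 to 44.0
top2 -66 dark from 33.0 to 44.5
top2 -74 dark from 33.5 to 43.0
top2 -85 dark from -43.5 to 44.5
top2 -95 dark from 33.5 to 58.0
top2 -105 dark from 33.5 to 53.0
wrist2 -60 dark from -45.5 to 59.5
wrist2 -66 dark from -47.0 to 59.5
wrist2 -74 dark from -47.0 to 59.5
wrist2 -85 dark from -47.0 to 59.5
wrist2 -95 dark from -46.5 to 59.5
wrist2 -105 dark from -46.5 to 53.5
```

The top camera shows the tray centred to within about 1 mm of the rails, and parallel to them. I'll go forward 18 mm gripped, then loosen so the rear finger pushes the tab and the tray is free to ride up the ramp.

step_arm(moves=[{"tx": 0,"ty": -0.24,"tz": 0,"ax": 0,"ay": 0,"az": 0},{"tx": 0,"ty": -0.24,"tz": 0,"ax": 0,"ay": 0,"az": 0},{"tx": 0,"ty": -0.24,"tz": 0,"ax": 0,"ay": 0,"az": 0},{"tx": 0,"ty": 0,"tz": 0,"ax": 0,"ay": 0,"az": 0}])

```text
clock: 9.38
eef_pos: [429.1, -385.3, 45.4]
tcp_rot: [3.141, 0.0, 0.084]
contact_force: [1.2, -2.5, 7.0]
opening: 0.11
grasp_force: 26.9
```

step_arm(moves=[{"tx": 0,"ty": 0,"tz": 0,"ax": 0,"ay": 0,"az": 0},{"tx": 0,"ty": 0,"tz": 0,"ax": 0,"ay": 0,"az": 0}], gripper=0.19)

```text
clock: 9.62
eef_pos: [428.2, -384.5, 44.4]
tcp_rot: [-3.139, 0.002, 0.083]
contact_force: [0.2, 0.3, -0.1]
opening: 0.192
grasp_force: 0.0
```

step_arm(moves=[{"tx": 0,"ty": -0.2,"tz": 0,"ax": 0,"ay": 0,"az": 0},{"tx": 0,"ty": -0.2,"tz": 0,"ax": 0,"ay": 0,"az": 0},{"tx": 0,"ty": -0.2,"tz": 0,"ax": 0,"ay": 0,"az": 0},{"tx": 0,"ty": -0.2,"tz": 0,"ax": 0,"ay": 0,"az": 0}])

```text
clock: 10.12
eef_pos: [427.7, -365.3, 45.0]
tcp_rot: [3.142, 0.0, 0.083]
contact_force: [0.5, -1.7, -1.5]
opening: 0.191
grasp_force: 1.2
```

step_arm(moves=[{"tx": 0,"ty": -0.2,"tz": 0,"ax": 0,"ay": 0,"az": 0},{"tx": 0,"ty": -0.2,"tz": 0,"ax": 0,"ay": 0,"az": 0},{"tx": 0,"ty": -0.2,"tz": 0,"ax": 0,"ay": 0,"az": 0},{"tx": 0,"ty": -0.2,"tz": 0,"ax": 0,"ay": 0,"az": 0},{"tx": 0,"ty": -0.2,"tz": 0,"ax": 0,"ay": 0,"az": 0}])

```text
clock: 10.75
eef_pos: [425.7, -340.4, 45.1]
tcp_rot: [3.142, -0.0, 0.083]
contact_force: [0.7, -1.7, -1.6]
opening: 0.191
grasp_force: 1.0
```

step_arm(moves=[{"tx": 0,"ty": -0.2,"tz": 0,"ax": 0,"ay": 0,"az": 0},{"tx": 0,"ty": -0.2,"tz": 0,"ax": 0,"ay": 0,"az": 0},{"tx": 0,"ty": 0,"tz": 0,"ax": 0,"ay": 0,"az": 0}])

```text
clock: 11.12
eef_pos: [424.7, -330.2, 45.0]
tcp_rot: [-3.141, 0.0, 0.083]
contact_force: [0.0, -0.0, 0.8]
opening: 0.188
grasp_force: 0.0
```

Run:
```python
from rig import eyes,r
import cv2,numpy as np
s=r.sense();print(s['clock'],s['eef_pos'],s['contact_force'])
o=[]
for n in('top','scene'):
    c=eyes.camera_info(n); p,d=eyes.grab_frame(n)
    np.savez(f'pics/{n}3.npz',p=p,d=d,K=c['intrinsics'],T=c['cam_to_world'])
    o.append(p)
a=cv2.resize(o[0][205:285,265:385],(600,400),interpolation=2); b=cv2.resize(o[1][175:295,205:425],(400,218),interpolation=2)
im=np.zeros((600,600,3),'uint8'); im[:400]=a; im[400:600,:367]=cv2.resize(b,(367,200)); cv2.imwrite('pics/v3.png',im[:,:,::-1])
```

```text
11.125 [ 424.69149103 -330.20790419   45.03613014] [ 0.04857884 -0.02718469  0.75957033]
```

View pics/v3.png

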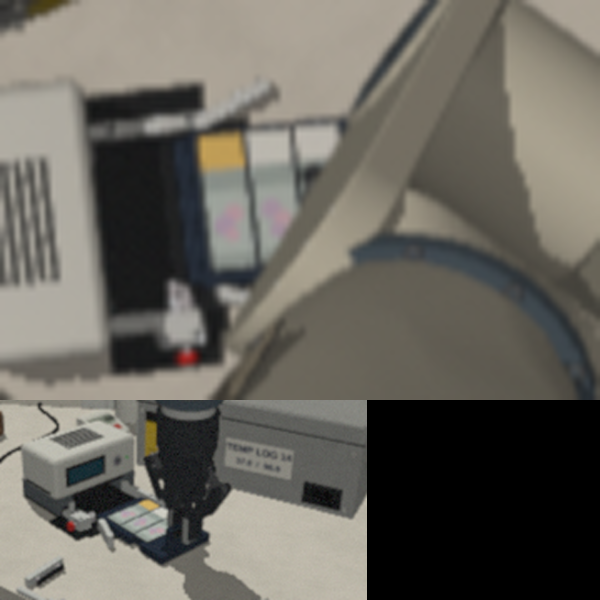

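The nose is between the rails at crop x≈175, and forces are low. I'll keep going.

step_arm(moves=[{"tx": 0,"ty": -0.16,"tz": 0,"ax": 0,"ay": 0,"az": 0},{"tx": 0,"ty": -0.16,"tz": 0,"ax": 0,"ay": 0,"az": 0},{"tx": 0,"ty": -0.16,"tz": 0,"ax": 0,"ay": 0,"az": 0},{"tx": 0,"ty": -0.16,"tz": 0,"ax": 0,"ay": 0,"az": 0},{"tx": 0,"ty": -0.16,"tz": 0,"ax": 0,"ay": 0,"az": 0}])

```text
clock: 11.85
eef_pos: [424.7, -312.1, 45.8]
tcp_rot: [3.138, -0.003, 0.083]
contact_force: [2.6, -8.2, 0.6]
opening: 0.189
grasp_force: 3.8
```

step_arm(moves=[{"tx": 0,"ty": -0.16,"tz": 0,"ax": 0,"ay": 0,"az": 0},{"tx": 0,"ty": -0.16,"tz": 0,"ax": 0,"ay": 0,"az": 0},{"tx": 0,"ty": -0.16,"tz": 0,"ax": 0,"ay": 0,"az": 0},{"tx": 0,"ty": -0.16,"tz": 0,"ax": 0,"ay": 0,"az": 0}])

```text
clock: 12.35
eef_pos: [423.1, -295.9, 45.7]
tcp_rot: [3.139, -0.002, 0.083]
contact_force: [1.5, -7.2, 2.5]
opening: 0.19
grasp_force: 3.6
```

step_arm(moves=[{"tx": 0,"ty": -0.16,"tz": 0,"ax": 0,"ay": 0,"az": 0},{"tx": 0,"ty": -0.16,"tz": 0,"ax": 0,"ay": 0,"az": 0},{"tx": 0,"ty": -0.16,"tz": 0,"ax": 0,"ay": 0,"az": 0},{"tx": 0,"ty": -0.16,"tz": 0,"ax": 0,"ay": 0,"az": 0}])

```text
clock: 12.85
eef_pos: [422.4, -280.5, 46.1]
tcp_rot: [3.138, -0.004, 0.083]
contact_force: [1.3, -8.8, 5.2]
opening: 0.194
grasp_force: 4.4
```

step_arm(moves=[{"tx": 0,"ty": -0.08,"tz": 0,"ax": 0,"ay": 0,"az": 0},{"tx": 0,"ty": -0.08,"tz": 0,"ax": 0,"ay": 0,"az": 0},{"tx": 0,"ty": -0.08,"tz": 0,"ax": 0,"ay": 0,"az": 0},{"tx": 0,"ty": -0.08,"tz": 0,"ax": 0,"ay": 0,"az": 0},{"tx": 0,"ty": -0.08,"tz": 0,"ax": 0,"ay": 0,"az": 0}])

```text
clock: 13.48
eef_pos: [422.2, -271.2, 46.5]
tcp_rot: [3.137, -0.005, 0.084]
contact_force: [1.5, -10.5, 8.6]
opening: 0.188
grasp_force: 5.3
```

step_arm(moves=[{"tx": 0,"ty": -0.06,"tz": -0.03,"ax": 0,"ay": 0,"az": 0},{"tx": 0,"ty": -0.06,"tz": -0.03,"ax": 0,"ay": 0,"az": 0},{"tx": 0,"ty": -0.06,"tz": 0,"ax": 0,"ay": 0,"az": 0},{"tx": 0,"ty": -0.06,"tz": 0,"ax": 0,"ay": 0,"az": 0}])

```text
clock: 13.98
eef_pos: [421.4, -264.8, 47.7]
tcp_rot: [3.138, -0.004, 0.083]
contact_force: [2.1, -9.1, 5.6]
opening: 0.187
grasp_force: 4.3
```

step_arm(moves=[{"tx": 0,"ty": -0.06,"tz": 0,"ax": 0,"ay": 0,"az": 0},{"tx": 0,"ty": -0.06,"tz": 0,"ax": 0,"ay": 0,"az": 0},{"tx": 0,"ty": -0.06,"tz": 0,"ax": 0,"ay": 0,"az": 0}])

```text
clock: 14.35
eef_pos: [421.1, -260.3, 47.8]
tcp_rot: [3.138, -0.004, 0.084]
contact_force: [1.9, -8.5, 6.1]
opening: 0.191
grasp_force: 4.3
```

step_arm(moves=[{"tx": 0,"ty": -0.05,"tz": -0.02,"ax": 0,"ay": 0,"az": 0},{"tx": 0,"ty": -0.05,"tz": 0,"ax": 0,"ay": 0,"az": 0},{"tx": 0,"ty": -0.05,"tz": 0,"ax": 0,"ay": 0,"az": 0},{"tx": 0,"ty": -0.05,"tz": 0,"ax": 0,"ay": 0,"az": 0}])

```text
clock: 14.85
eef_pos: [420.0, -254.6, 47.8]
tcp_rot: [3.139, -0.003, 0.083]
contact_force: [2.7, -6.0, 2.2]
opening: 0.192
grasp_force: 3.2
```

step_arm(moves=[{"tx": 0,"ty": -0.05,"tz": 0,"ax": 0,"ay": 0,"az": 0},{"tx": 0,"ty": -0.05,"tz": 0,"ax": 0,"ay": 0,"az": 0},{"tx": 0,"ty": -0.05,"tz": 0,"ax": 0,"ay": 0,"az": 0}])

```text
clock: 15.22
eef_pos: [419.9, -251.1, 47.8]
tcp_rot: [3.139, -0.004, 0.083]
contact_force: [3.3, -7.2, 0.7]
opening: 0.193
grasp_force: 3.8
```

```bash
cat > knob.py <<'E'
from h import *
from rig import eyes,r
S=np.array([414.6,-231.1]);a=np.radians(94.8)
def red(p,b):
    h=p.astype(int);m=(h[...,0]>120)&(h[...,1]<75)&(h[...,2]<80);k=np.zeros_like(m);k[b[1]:b[3],b[0]:b[2]]=1
    v,u=np.where(m&k);w=h[v,u,0]-h[v,u,1];return (np.average(u,weights=w),np.average(v,weights=w),len(u)) if len(u) else None
def sc(uv,K,T):
    w=ray(uv,K,T,14)[0,:2]-S;return round(w@[np.cos(a),np.sin(a)],1),round(w@[-np.sin(a),np.cos(a)],1)
for n,b in(('scene',(235,235,275,262)),('top',(290,255,320,280))):
    for tag in('0','3',None):
        if tag: p,d,K,T=load(n+tag)
        else:
            p,d=eyes.grab_frame(n);c=eyes.camera_info(n);K,T=c['intrinsics'],c['cam_to_world']
            np.savez(f'pics/{n}L.npz',p=p,d=d,K=K,T=T)
        q=red(p,b);print(n,tag,q,q and sc(q[:2],K,T))
E
python3 knob.py
```

```text
scene 0 (np.float64(247.1844863731656), np.float64(249.02096436058702), 5) (np.float64(26.9), np.float64(77.3))
scene 3 (np.float64(247.04255319148936), np.float64(249.2210401891253), 9) (np.float64(26.4), np.float64(78.0))
scene None (np.float64(246.26512968299713), np.float64(249.46397694524495), 7) (np.float64(26.7), np.float64(80.0))
top 0 (np.float64(301.82340425531913), np.float64(276.3468085106383), 5) (np.float64(30.0), np.float64(81.1))
top 3 (np.float64(301.8207171314741), np.float64(276.34661354581675), 5) (np.float64(30.0), np.float64(81.1))
top None None None
```

step_arm(moves=[{"tx": 0,"ty": -0.04,"tz": 0,"ax": 0,"ay": 0,"az": 0},{"tx": 0,"ty": -0.04,"tz": 0,"ax": 0,"ay": 0,"az": 0},{"tx": 0,"ty": -0.04,"tz": 0,"ax": 0,"ay": 0,"az": 0}])

```text
clock: 15.7
eef_pos: [419.8, -248.2, 47.8]
tcp_rot: [3.138, -0.004, 0.083]
contact_force: [3.8, -8.4, 0.9]
opening: 0.19
grasp_force: 4.1
```

step_arm(moves=[{"tx": 0,"ty": -0.03,"tz": 0,"ax": 0,"ay": 0,"az": 0},{"tx": 0,"ty": -0.03,"tz": 0,"ax": 0,"ay": 0,"az": 0},{"tx": 0,"ty": -0.03,"tz": 0,"ax": 0,"ay": 0,"az": 0}])

```text
clock: 16.08
eef_pos: [419.3, -245.9, 47.8]
tcp_rot: [3.139, -0.003, 0.083]
contact_force: [1.8, -8.2, 2.7]
opening: 0.187
grasp_force: 4.1
```

```bash
python3 knob.py | grep None
```

```text
scene None (np.float64(247.16931216931218), np.float64(249.13095238095238), 8) (np.float64(26.6), np.float64(77.6))
top None None None
```

step_arm(moves=[{"tx": 0,"ty": -0.03,"tz": 0,"ax": 0,"ay": 0,"az": 0},{"tx": 0,"ty": -0.03,"tz": 0,"ax": 0,"ay": 0,"az": 0}])

```text
clock: 16.42
eef_pos: [419.2, -244.4, 47.8]
tcp_rot: [3.139, -0.003, 0.083]
contact_force: [2.6, -7.8, 1.3]
opening: 0.19
grasp_force: 4.2
```

```bash
for i in 1 2 3; do python3 knob.py | grep 'scene None'; done
```

```text
scene None (np.float64(247.25029515938607), np.float64(249.31523022432114), 9) (np.float64(25.8), np.float64(77.9))
scene None (np.float64(247.04146919431278), np.float64(249.21563981042655), 9) (np.float64(26.5), np.float64(78.0))
scene None (np.float64(247.17273954116058), np.float64(249.1255060728745), 8) (np.float64(26.6), np.float64(77.6))
```

The knob is back at its rest position, which suggests it snapped in. I'll check with a gentle pull-back on the tab's front face.

step_arm(moves=[{"tx": 0,"ty": 0.1,"tz": 0,"ax": 0,"ay": 0,"az": 0},{"tx": 0,"ty": 0.1,"tz": 0,"ax": 0,"ay": 0,"az": 0},{"tx": 0,"ty": 0.06,"tz": 0,"ax": 0,"ay": 0,"az": 0},{"tx": 0,"ty": 0,"tz": 0,"ax": 0,"ay": 0,"az": 0}])

```text
clock: 17.23
eef_pos: [417.8, -249.4, 46.8]
tcp_rot: [-3.141, 0.001, 0.083]
contact_force: [0.5, -0.4, -0.5]
opening: 0.19
grasp_force: 0.0
```

step_arm(moves=[{"tx": 0,"ty": 0.04,"tz": 0,"ax": 0,"ay": 0,"az": 0},{"tx": 0,"ty": 0.02,"tz": 0,"ax": 0,"ay": 0,"az": 0}])

```text
clock: 17.48
eef_pos: [418.1, -251.1, 47.0]
tcp_rot: [-3.141, 0.0, 0.083]
contact_force: [0.1, 0.4, 0.2]
opening: 0.19
grasp_force: 0.0
```

step_arm(moves=[{"tx": 0,"ty": 0.04,"tz": 0,"ax": 0,"ay": 0,"az": 0},{"tx": 0,"ty": 0,"tz": 0,"ax": 0,"ay": 0,"az": 0}])

```text
clock: 17.73
eef_pos: [418.3, -252.1, 47.0]
tcp_rot: [3.142, -0.0, 0.083]
contact_force: [0.5, -0.2, 0.2]
opening: 0.184
grasp_force: 0.0
```

step_arm(moves=[{"tx": 0,"ty": 0.04,"tz": 0,"ax": 0,"ay": 0,"az": 0},{"tx": 0,"ty": 0,"tz": 0,"ax": 0,"ay": 0,"az": 0}])

```text
clock: 17.98
eef_pos: [418.2, -252.9, 47.0]
tcp_rot: [-3.141, 0.0, 0.083]
contact_force: [1.4, 2.3, 1.5]
opening: 0.192
grasp_force: 1.2
```

step_arm(moves=[{"tx": 0,"ty": 0.04,"tz": 0,"ax": 0,"ay": 0,"az": 0},{"tx": 0,"ty": 0,"tz": 0,"ax": 0,"ay": 0,"az": 0}])

```text
clock: 18.23
eef_pos: [418.2, -253.2, 47.0]
tcp_rot: [-3.14, 0.001, 0.083]
contact_force: [1.0, 7.1, 2.5]
opening: 0.188
grasp_force: 3.6
```

```bash
python3 knob.py | grep 'scene None'
```

```text
scene None (np.float64(247.16842105263157), np.float64(249.1171052631579), 8) (np.float64(26.6), np.float64(77.5))
```

step_arm(moves=[{"tx": 0,"ty": 0.04,"tz": 0,"ax": 0,"ay": 0,"az": 0},{"tx": 0,"ty": 0,"tz": 0,"ax": 0,"ay": 0,"az": 0}])

```text
clock: 18.58
eef_pos: [418.0, -253.6, 46.9]
tcp_rot: [-3.139, 0.001, 0.082]
contact_force: [1.1, 11.5, 4.2]
opening: 0.19
grasp_force: 5.7
```

step_arm(moves=[{"tx": 0,"ty": 0.04,"tz": 0,"ax": 0,"ay": 0,"az": 0},{"tx": 0,"ty": 0,"tz": 0,"ax": 0,"ay": 0,"az": 0}])

```text
clock: 18.82
eef_pos: [417.8, -253.9, 46.8]
tcp_rot: [-3.138, 0.002, 0.082]
contact_force: [2.6, 16.2, 5.6]
opening: 0.191
grasp_force: 7.7
```

The pull force rises to 16 N and the tray doesn't move, so the catch is holding. I'll centre the fingers and withdraw straight up.

step_arm(moves=[{"tx": 0,"ty": -0.15,"tz": 0,"ax": 0,"ay": 0,"az": 0},{"tx": 0,"ty": -0.13,"tz": 0,"ax": 0,"ay": 0,"az": 0},{"tx": 0,"ty": 0,"tz": 0,"ax": 0,"ay": 0,"az": 0}])

```text
clock: 19.2
eef_pos: [418.1, -249.1, 47.1]
tcp_rot: [3.141, -0.0, 0.083]
contact_force: [-0.3, 0.4, 0.4]
opening: 0.19
grasp_force: 0.0
```

step_arm(moves=[{"tx": 0,"ty": 0,"tz": 0,"ax": 0,"ay": 0,"az": 0},{"tx": 0,"ty": 0,"tz": -0.2,"ax": 0,"ay": 0,"az": 0},{"tx": 0,"ty": 0,"tz": -0.5,"ax": 0,"ay": 0,"az": 0},{"tx": 0,"ty": 0,"tz": -0.8,"ax": 0,"ay": 0,"az": 0},{"tx": 0,"ty": 0,"tz": -1,"ax": 0,"ay": 0,"az": 0}], gripper=0.28)

```text
clock: 19.82
eef_pos: [417.9, -249.1, 110.7]
tcp_rot: [-3.142, 0.0, 0.083]
contact_force: [0.4, 0.2, -0.4]
opening: 0.28
grasp_force: 0.0
```

step_arm(moves=[{"tx": 0,"ty": 1,"tz": -1,"ax": 0,"ay": 0,"az": 0},{"tx": 0,"ty": 1,"tz": -1,"ax": 0,"ay": 0,"az": 0},{"tx": 0,"ty": 1,"tz": -1,"ax": 0,"ay": 0,"az": 0},{"tx": 0,"ty": 1,"tz": -0.5,"ax": 0,"ay": 0,"az": 0},{"tx": 0,"ty": 0,"tz": 0,"ax": 0,"ay": 0,"az": 0}])

```text
clock: 20.45
eef_pos: [427.0, -350.5, 199.0]
tcp_rot: [3.139, -0.003, 0.082]
contact_force: [0.2, 0.8, -0.1]
opening: 0.281
grasp_force: 0.0
```

```bash
python3 knob.py | grep None
python3 - <<'E'
from h import *
from rig import eyes,r
p=load('topL')[0];q=load('sceneL')[0];w=eyes.grab_frame('wrist')[0]
im=np.zeros((600,800,3),'uint8');im[:320,:480]=cv2.resize(p[205:285,265:385],(480,320),interpolation=2);im[320:,:420]=cv2.resize(q[195:275,205:325],(420,280),interpolation=2);im[320:,427:]=cv2.resize(w,(373,280))
cv2.imwrite('pics/fin.png',im[:,:,::-1]);print(r.sense()['contact_force'],r.sense()['eef_pos'])
E
```

```text
scene None (np.float64(247.01041666666666), np.float64(249.07440476190476), 7) (np.float64(27.0), np.float64(77.7))
top None (np.float64(301.81724845995893), np.float64(276.3593429158111), 5) (np.float64(30.0), np.float64(81.1))
[-0.01009912  0.24507186 -0.37518515] [ 425.6954161  -347.74382266  196.65697009]
```

View pics/fin.png

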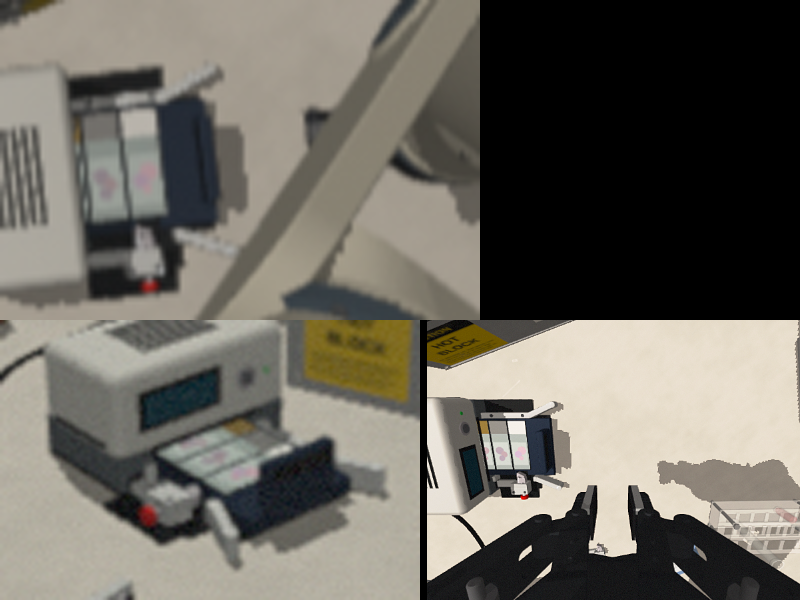

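The tray sits in the slot with its tab outside, the knob is back at exactly its rest pixel in the top view (301.8,276.4), and the robot is clear.

```bash
python3 -c "
from rig import workorder
print(workorder.sign_off())"
```

```text
the job is handed in; nothing more can be done
None
```

The tray is loaded in the scanner with the catch in its notch; a 16 N test pull did not move it. I stopped once the catch snapped in, without pressing on to the end stop, and handed the job in at about 20 s with the gripper clear.

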